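# Pop the charged battery off its sloping charger and catch it

### The arm

A 7-joint arm with a two-finger parallel gripper is mounted at the origin on the work surface. World frame = base frame: x ahead of the robot, y to its left, z up, the work surface at z = 0. Lengths are in m, angles in rad, forces in N, time in s.
With the tool pointing down it reaches from about 0.35 to 0.9 m from the base axis. Payload 8.1 kg.
Tool frame: the origin (TCP) lies on the centre line of the jaws, within the pads' length; the fingertips stand 14 mm ahead of it and the grasp point (between the pads) lies 5 mm behind it (arm.tip_reach is the distance from the TCP to the fingertips, in m); z points along the fingers, y is the direction in which the jaws open and shut (so a half turn about z gives the same grasp; the last joint's range is limited). The gripper opens to 92 mm and grips with 3 to 60 N. Pads are 19 mm wide; open, the fingers measure 130 mm over their backs; the gripper's body (75 mm by 190 mm) begins 47 mm behind the grasp point.
Start: joints at [-1.416, 0.434, 0.025, 1.573, -0.012, 1.134, -0.075], TCP at [0.159, 0.604, 0.241] pointing down, gripper open.
Joint ranges: [-2.62, 2.62], [-0.44, 2.09], [-1.27, 1.32], [0.08, 2.57], [-1.32, 4.46], [0.12, 2], [-2.74, 2.74]. Speed limits (rad/s): [2.22, 2.22, 3.01, 3.01, 3.14, 3.14, 3.14].

### API

Orientations are given as a rotation vector (axis times angle).
In Python, from cell import sensors, vision, arm, nets gives the robot as it stands.
- The arm moves only by the shell command python3 -m handwheel 'ROWS' [FORCE]. ROWS is JSON, a list of rows, each an object of numbers: "tx", "ty", "tz": the shift along the tool's x, y, z in cm; "wx", "wy", "wz": the turn, a rotation vector about the tool's x, y, z in degrees; "claw": the opening, from 0 (shut) to 1 (fully open). A call has 1 to 12 rows; each row is the pose to reach, as a shift and turn from the pose commanded when the call began, along the tool's axes at that moment; what a row does not reach only later rows make up. A row lasts 1/12 s, in which the tool goes at most 41.7 mm and 7.16 degrees, less where a joint would pass 70% of its speed; a pose out of reach is approached as far as the arm can. A call with a gripper value outside its range is refused whole. The fingers move at their own pace and stop on an object; FORCE is the grip in N (left out, the last holds). Time passes only in rows, so rows that repeat a pose let the fingers close. It gives the time, the measured TCP pose, the force and the opening at its end, in the units of the state.
- sensors.observe(): the state, without advancing time (a new reading comes with each control period).
- vision.get_image(name): name is "scene" or "top" or "wrist"; returns (picture, depth): 400x640x3 uint8, blue, green, red; 400x640 float32, m along the optical axis (not along the pixel's ray), 0 where there is no reading.
- vision.camera_model(name): a dict with "K" (3x3 intrinsics, pixels), "xyz" and "attitude" of the camera in the world; the wrist camera has in their place "hand_eye" (4x4, takes a point from camera to tool coordinates, whose origin is the TCP and whose axes are the flange's). Camera axes: x right, y down, z forward; pixel columns grow to the right and rows downward; lengths in m; the calibration is good to about 2 mm. A picture is of the moment at which its call begins: read the wrist's pose just before it. camera_model takes no time and is no camera call.
- arm.sign_off(): hands the job in, once; it reports no verdict.
Trained networks look in the newest picture that a camera, given by its name, has taken for a name from the list of things; names that differ only in an ending like _2 or _b are one class to them, and where a whole thing is asked for, a point or a joint stands for the part that bears it (a point fixed in the world has none). Each returns a list of dicts, best first, with "score" (0 to 1); they miss things now and then, are a little off and sometimes report something else, mostly with a low value. They report only what shows in the picture. A call takes as long as a camera call.
- nets.cut_out(label, camera): "region" (400x640 bool, what is visible of it) and "uv" ([column, row] in pixels, amid what is visible of it).
The state is a dict: "clock": time; "joints": joint angles; "dq": joint speeds; "joint_efforts": joint torques, N m; "position": TCP position; "ee_rot": TCP orientation; "force": force on the tool from outside, world axes, zero at the start; "ft_torque": the same for the moment, N m; "width": opening from 0.0 (shut) to 1.0 (fully open).
Only numpy, scipy, OpenCV 4.12 (cv2) and the standard library are available. Lean on these libraries where they do the work, as an engineer would, in place of code of your own. Each camera call takes 0.05 s, during which the arm holds its last target.

### The job

The tall battery pack is charged: press its charger's release key down with one finger so that the spring pops the pack off its contacts, and trap the pack with the other finger before it slides off the sloping tray. Finish while holding it so: one finger still on the key, the other stopping the pack, which lies still and flat with the whole of it on the tray and at least 15 mm down from where it was latched. Only touch, do not pick anything up; leave the slim pack latched in the other charger and everything else where it is.

Things in the scene. Friction and masses are not known exactly. Their poses are not given: they have to be found in the camera images.
- tall_dock: Fixed grey charger of the tall pack: tray 237 mm long, 91 wide, sloping 14 degrees down to its front, 8 mm side rails, 40 mm contact block at the high rear. Origin: on the worktop under the tray's middle; x level from low front to high rear, y left, z up. Front lip: x -115, z 10 mm. Key housing right of the tray: x -115 to -48, y -46 to -81, top z 30 mm. It may stand left or right of the other.
- tall_key: Its release key: black ribbed push key, level top 30 mm (x) by 26 mm. Origin: centre of the top, as built x -78, y -63, z 39 mm of its charger, same axes. Goes straight down 7 mm to a stop against a spring (1.2 N, 3 N at the stop, under 1 N more to free the pack). It carries the steel catch tooth, 5 mm high, that holds the pack's front; the pack is free when the key is about 5.5 mm down.
- tall_tray (a point): Tray of the tall pack: origin on its surface at the middle of the low front lip; x up the slope, y left, z square off the tray. The latched pack's front face is at x = 84 mm, the key beside x = 38 mm, where the tray surface is 20 mm above the worktop: a fingertip level with the pressed key (32 mm) stands clear of the tray and in the pack's way.
- tall_pack: Tall battery pack, dark with a grey top: 100 mm long (x, along the tray), 76 wide, 50 high (its front 16 mm a nose only 24 high), 0.6 kg, loose between the catch tooth and a sprung ejector plate (7 N, 18 mm stroke). Freed, it pops towards the front, slides on at about 0.3 m/s and is over the lip of the slippery tray within 0.3 to 0.5 s unless a finger is in its way. Origin: centre of its underside; x to the rear, z square off the tray.
- tall_pack_front (a point): Middle of the lower front edge of the tall pack; its front face (the nose) is 76 mm wide and rises 24 mm from here, square off the tray, so its top edge leans 6 mm further forward than this edge.
- slim_dock: The other charger, the same in every measure, with the slim pack; same frame. Leave it alone.
- slim_pack: The slim battery pack: as the tall one but only 24 mm high overall, latched in the other charger. Must stay latched. Origin: centre of its underside.
- peg_a: Wooden clothes peg, 72 x 10 x 12 mm, lying between the chargers. Origin: centre of its underside.
- peg_b: Wooden clothes peg, 72 x 10 x 12 mm, lying nearer the robot. Origin: centre of its underside.
- radiator_key: Small brass T-shaped radiator key, about 42 x 40 x 8 mm, lying between the chargers. Origin: underside.
- screwdriver: Screwdriver lying nearer the robot. Origin: underside.
- softener: Standing bottle, 72 mm across, 210 mm high. Origin: centre of its underside.
- torch: Black torch standing on its lens, 60 mm across, 160 mm high. Origin: centre of its underside.
- scoop_cup: Clear measuring cup, 84 mm across, 85 mm high. Origin: centre of its underside.
- tape: Roll of tape lying flat, 84 mm across, 25 mm high. Origin: centre of its underside.

How it is judged:
By the outcome, as a careful person would: the job done as asked, in the order asked, and still so for the second after the job is handed in, while the arm keeps its last pose, push and grip.
It also fails if it takes over 29 s, if anything falls off the work surface, if the arm or the gripper's body presses on something with over 40 N, if the wrist force passes 120 N, or if a joint passes its speed limit or range.

## Working session

There is one attempt and no reset: what is moved stays moved. The work goes in short steps, Python scripts to look and compute and a shell command to move; the robot and the scene stay as the last step left them, time stands still between calls to the robot, and variables do not carry over. Pictures are saved under pics/ and viewed, and the job is handed in when it is done.

```bash
ls; mkdir -p pics; python3 - <<'E'
from cell import sensors, vision, arm, nets
import cv2, numpy as np
s=sensors.observe()
for k,v in s.items(): print(k,v)
for n in ["scene","top"]:
    im,d=vision.get_image(n); cv2.imwrite(f"pics/{n}0.png",im); np.savez(f"{n}0.npz",im=im,d=d)
    print(n,vision.camera_model(n))
print(vision.camera_model("wrist")); print(arm.tip_reach)
E
```

```text
pics
clock 0.0
joints [-1.41564113  0.43519943  0.02498244  1.57411235 -0.01164154  1.13398381
 -0.0750851 ]
dq [ 6.14336084e-04 -1.75848360e-04 -1.91384125e-06  1.48647013e-03
  2.14663747e-04  1.80429918e-04 -3.66473423e-04]
joint_efforts [-9.94705510e-05 -6.67853880e+01  9.85044390e-01 -3.14459217e+01
 -6.04538270e-02  4.28435532e-02  1.57441827e-04]
position [0.15923947 0.60386313 0.23995378]
ee_rot [-4.03875543e-01 -3.11542908e+00  2.44235189e-03]
force [ 0.36168442  0.13606742 -0.29631687]
ft_torque [ 0.00112464  0.00222195 -0.00788906]
width 0.9987757608990873
scene {'K': array([[384.98005977,   0.        , 320.64955857],
       [  0.        , 384.98005977, 190.4496347 ],
       [  0.        ,   0.        ,   1.        ]]), 'xyz': array([1.0548125 , 0.23935771, 0.87523264]), 'attitude': array([-1.42975849, -2.29212669,  0.73205389])}
top {'K': array([[461.99902505,   0.        , 315.56445949],
       [  0.        , 461.99902505, 195.55953601],
       [  0.        ,   0.        ,   1.        ]]), 'xyz': array([ 0.32469941, -0.01430795,  1.38088127]), 'attitude': array([-2.1216664 ,  2.17599848, -0.1477736 ])}
{'K': array([[342.76455493,   0.        , 314.67162588],
       [  0.        , 342.76455493, 197.90330812],
       [  0.        ,   0.        ,   1.        ]]), 'hand_eye': array([[-1.03425978e-03, -9.57713996e-01, -2.87720059e-01,
         7.82257994e-02],
       [ 9.99999329e-01, -8.40361765e-04, -7.97416996e-04,
         6.15713697e-04],
       [ 5.21908481e-04, -2.87720691e-01,  9.57714222e-01,
        -1.43887256e-01],
       [ 0.00000000e+00,  0.00000000e+00,  0.00000000e+00,
         1.00000000e+00]])}
0.014
```

View pics/scene0.png

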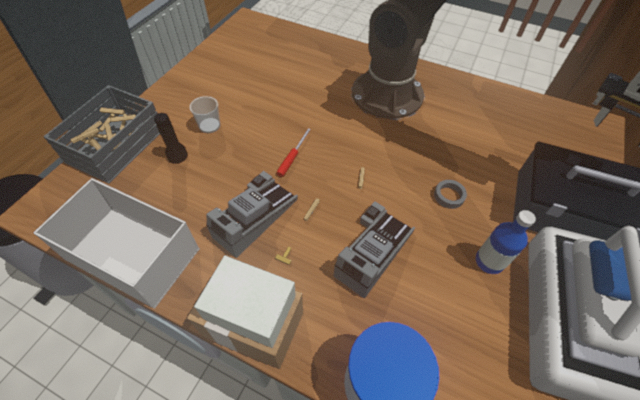

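View pics/top0.png

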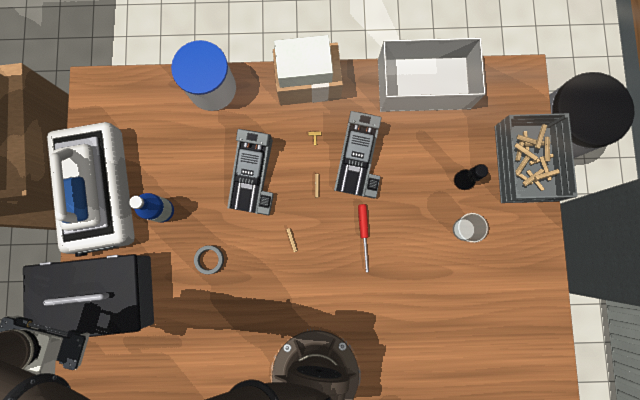

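```bash
cat > h.py <<'E'
import numpy as np, cv2
from scipy.spatial.transform import Rotation as R
from cell import sensors, vision, arm, nets
def cloud(name,d,st=None):
    m=vision.camera_model(name); K=m["K"]
    v,u=np.mgrid[0:400,0:640]
    p=np.stack([(u-K[0,2])/K[0,0]*d,(v-K[1,2])/K[1,1]*d,d],-1)
    if name=="wrist":
        H=m["hand_eye"]; p=p@H[:3,:3].T+H[:3,3]
        return p@R.from_rotvec(st["ee_rot"]).as_matrix().T+st["position"]
    return p@R.from_rotvec(m["attitude"]).as_matrix().T+m["xyz"]
E
python3 - <<'E'
from h import *
z=np.load("top0.npz"); P=cloud("top",z["d"])
im,d=vision.get_image("top")
for l in ["tall_pack","slim_pack","tall_dock","slim_dock","tall_key"]:
    for r in nets.cut_out(l,"top")[:3]:
        g=r["region"]; q=P[g&(d>0)]
        print(l,round(r["score"],2),r["uv"],g.sum(),np.round(np.median(q,0),3),np.round(np.percentile(q[:,2],[5,50,95]),3))
        
np.set_printoptions(linewidth=200)
big=cv2.resize(im[100:225,220:395],None,fx=4.5,fy=4.5,interpolation=cv2.INTER_CUBIC); cv2.imwrite("pics/topcrop.png",big)
E
```

```text
tall_pack 0.96 [357.0, 149.7] 912 [ 0.637 -0.14   0.089] [0.049 0.089 0.101]
slim_pack 0.73 [248.3, 165.8] 866 [0.599 0.177 0.064] [0.051 0.064 0.076]
tall_dock 0.8 [360.4, 174.0] 1683 [ 0.575 -0.147  0.029] [0.011 0.029 0.102]
tall_dock 0.53 [468.3, 227.2] 815 [ 0.406 -0.466  0.038] [0.001 0.038 0.085]
slim_dock 0.71 [251.4, 184.9] 2104 [0.546 0.17  0.032] [0.009 0.032 0.102]
slim_dock 0.47 [471.1, 178.9] 557 [ 0.547 -0.45   0.087] [0.012 0.087 0.161]
tall_key 0.71 [368.8, 182.8] 161 [ 0.554 -0.173  0.036] [0.024 0.036 0.043]
```

View pics/topcrop.png

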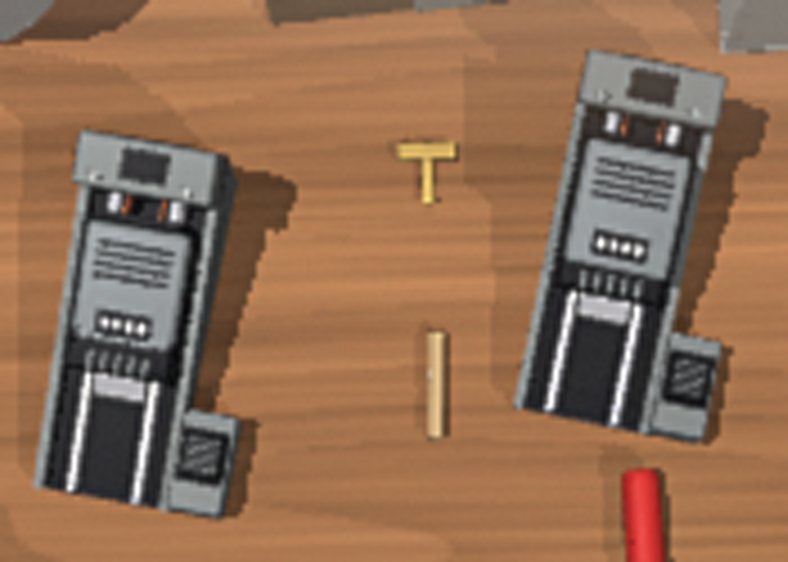

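```bash
cat >> h.py <<'E'
T=np.tan(np.radians(14))
def model(x,y,tall=True):
    h=np.zeros_like(x); tx=(x+.115)
    tray=(np.abs(x)<.115)&(np.abs(y)<.0455)
    h=np.where(tray,.010+tx*T,h)
    h=np.where(tray&(np.abs(y)>.0385),h+.008,h)   # rails
    s=tx/np.cos(np.radians(14))
    H=.050 if tall else .024
    # pack: shift due to height leaning forward
    sp=s+0.0
    top=.010+tx*T+H/np.cos(np.radians(14)); lean=H*np.sin(np.radians(14))/1.0
    f=-.115+.084*.97
    nose=(np.abs(y)<.038)&(x>f-.006)&(x<f+.016)
    h=np.where(nose,.010+tx*T+.024/.97,h)
    body=(np.abs(y)<.038)&(x>f+.0155-lean)&(x<f+.097-lean)
    h=np.where(body,top,h)
    hs=(x>-.115)&(x<-.048)&(y<-.046)&(y>-.081); h=np.where(hs,.030,h)
    k=(np.abs(x+.078)<.015)&(np.abs(y+.063)<.013); h=np.where(k,.039,h)
    unk=(x>f+.090-lean)&(np.abs(y)<.05)
    return h,unk
def fit(P,p0,tall=True):
    from scipy.optimize import differential_evolution
    q=P.reshape(-1,3); q=q[np.isfinite(q).all(1)]
    q=q[(np.hypot(q[:,0]-p0[0],q[:,1]-p0[1])<.2)&(q[:,2]<.13)&(q[:,2]>-.02)]
    if len(q)>40000: q=q[np.random.default_rng(0).choice(len(q),40000,False)]
    def cost(p):
        c,s=np.cos(p[2]),np.sin(p[2]); dx=q[:,0]-p[0]; dy=q[:,1]-p[1]
        x=c*dx+s*dy; y=-s*dx+c*dy
        h,u=model(x,y,tall); near=(x<.05)&(x>-.14)&(y>-.1)&(y<.065)&~u
        e=np.minimum(np.abs(q[:,2]-h),.012)
        return e[near].mean()
    b=[(p0[0]-.04,p0[0]+.04),(p0[1]-.04,p0[1]+.04),(p0[2]-.25,p0[2]+.25)]
    r=differential_evolution(cost,b,seed=1,popsize=20,maxiter=80,tol=1e-8)
    return r.x,r.fun
def d2w(p,pt):
    c,s=np.cos(p[2]),np.sin(p[2]); return np.array([p[0]+c*pt[0]-s*pt[1],p[1]+s*pt[0]+c*pt[1],pt[2]])
E
python3 - <<'E'
from h import *
z=np.load("top0.npz"); d=z["d"].copy(); P=cloud("top",d); P[d==0]=np.nan
p,f=fit(P,[.62,-.14,-.18]); print(p,f,"key",d2w(p,[-.078,-.063,.039]))
# softener etc heights
for n,l in [("softener",0)]:
    vision.get_image("top")
    for r in nets.cut_out(n,"top")[:1]: print(n,np.round(np.median(P[r["region"]],0),3),np.nanmax(P[r["region"]][:,2]))
s=sensors.observe(); print(R.from_rotvec(s["ee_rot"]).as_matrix().round(3))
E
```

```text
[ 0.63583946 -0.14077658 -0.23438111] 0.0030093982928276895 key [ 0.54534093 -0.18393925  0.039     ]
softener [nan nan nan] 0.2159770494220974
[[-0.967  0.255 -0.   ]
 [ 0.255  0.967 -0.   ]
 [-0.    -0.    -1.   ]]
```

```bash
python3 -m handwheel '[{"tx":-1,"ty":-1,"tz":-3},{"tx":-4,"ty":-4,"tz":-5},{"tx":-7,"ty":-7,"tz":-6},{"tx":-9.5,"ty":-10,"tz":-6},{"tx":-12,"ty":-12.5,"tz":-6},{"tx":-14.5,"ty":-15,"tz":-6},{"tx":-17,"ty":-18,"tz":-6},{"tx":-19.5,"ty":-20.5,"tz":-6},{"tx":-22,"ty":-23,"tz":-6},{"tx":-24.5,"ty":-26,"tz":-6},{"tx":-27,"ty":-28.5,"tz":-6},{"tx":-29.4,"ty":-31,"tz":-6}]'
```

```text
invalid input
```

```bash
python3 -m handwheel '[{"tx":-1,"ty":-1,"tz":-3,"wx":0,"wy":0,"wz":0,"claw":1.0}]'
```

```text
clock: 0.58
position: [0.1638, 0.591, 0.2655]
ee_rot: [-0.399, -3.114, 0.013]
force: [-0.9, -1.0, -0.0]
width: 1.001
```

```bash
python3 -m handwheel '[{"tx":-2.5,"ty":-2.6,"tz":-1,"wx":0,"wy":0,"wz":0,"claw":1},{"tx":-5,"ty":-5.3,"tz":-2,"wx":0,"wy":0,"wz":0,"claw":1},{"tx":-7.5,"ty":-8,"tz":-3,"wx":0,"wy":0,"wz":0,"claw":1},{"tx":-10,"ty":-10.6,"tz":-3,"wx":0,"wy":0,"wz":0,"claw":1},{"tx":-12.5,"ty":-13.2,"tz":-3,"wx":0,"wy":0,"wz":0,"claw":1},{"tx":-15,"ty":-15.8,"tz":-3,"wx":0,"wy":0,"wz":0,"claw":1},{"tx":-17.5,"ty":-18.4,"tz":-3,"wx":0,"wy":0,"wz":0,"claw":1},{"tx":-20,"ty":-21,"tz":-3,"wx":0,"wy":0,"wz":0,"claw":1},{"tx":-22.5,"ty":-23.7,"tz":-3,"wx":0,"wy":0,"wz":0,"claw":1},{"tx":-25,"ty":-26.3,"tz":-3,"wx":0,"wy":0,"wz":0,"claw":1},{"tx":-27.5,"ty":-29,"tz":-3,"wx":0,"wy":0,"wz":0,"claw":1},{"tx":-30,"ty":-31.6,"tz":-3,"wx":0,"wy":0,"wz":0,"claw":1}]'
```

```text
clock: 1.58
position: [0.3765, 0.2083, 0.3011]
ee_rot: [0.404, 3.115, 0.001]
force: [1.2, 0.7, -0.3]
width: 0.997
```

```bash
python3 -m handwheel '[{"tx":-2.5,"ty":-2.6,"tz":0,"wx":0,"wy":0,"wz":0,"claw":1},{"tx":-5,"ty":-5.2,"tz":0,"wx":0,"wy":0,"wz":0,"claw":1},{"tx":-7.5,"ty":-7.8,"tz":0,"wx":0,"wy":0,"wz":0,"claw":1},{"tx":-10,"ty":-10.4,"tz":0,"wx":0,"wy":0,"wz":0,"claw":1},{"tx":-12.5,"ty":-13,"tz":0,"wx":0,"wy":0,"wz":0,"claw":1},{"tx":-15,"ty":-15.6,"tz":0,"wx":0,"wy":0,"wz":0,"claw":1},{"tx":-17.5,"ty":-18.2,"tz":0,"wx":0,"wy":0,"wz":0,"claw":1},{"tx":-20,"ty":-21,"tz":0,"wx":0,"wy":0,"wz":0,"claw":1},{"tx":-22.5,"ty":-23.7,"tz":0,"wx":0,"wy":0,"wz":0,"claw":1},{"tx":-25,"ty":-26.3,"tz":0,"wx":0,"wy":0,"wz":0,"claw":1},{"tx":-27.8,"ty":-29.3,"tz":0,"wx":0,"wy":0,"wz":0,"claw":1},{"tx":-27.8,"ty":-29.3,"tz":0,"wx":0,"wy":0,"wz":0,"claw":0.48}]'; python3 - <<'E'
from h import *
s=sensors.observe(); im,d=vision.get_image("wrist"); cv2.imwrite("pics/w1.png",im)
print(s["position"],s["ee_rot"],s["joints"],s["clock"])
P=cloud("wrist",d,s); P[d==0]=np.nan
np.savez("w1.npz",P=P,im=im)
p,f=fit(P,[.625,-.14,-.2]); print(p,f,"key",d2w(p,[-.078,-.063,.039]))
for l in ["tall_key","tall_pack","slim_pack"]:
    for r in nets.cut_out(l,"wrist")[:2]:
        q=P[r["region"]]; print(l,round(r["score"],2),r["uv"],np.nanmean(q,0).round(4),np.nanmedian(q,0).round(4))
E
```

```text
clock: 2.58
position: [0.5713, -0.1524, 0.3006]
ee_rot: [0.416, 3.112, -0.008]
force: [-2.2, -0.5, 1.1]
width: 0.968
[ 0.57133133 -0.15238318  0.30064902] [ 0.41577039  3.11225268 -0.00781733] [-0.2595591   0.36327522  0.60096271  1.60664379 -0.20952273  1.23546171
  1.68486547] 2.5833
[ 0.63346344 -0.14037832 -0.23937744] 0.001432241733961899 key [ 0.54275038 -0.18308829  0.039     ]
tall_key 0.58 [288.1, 154.5] [ 0.5595 -0.1634  0.0356] [ 0.5496 -0.1755  0.0378]
tall_pack 0.87 [341.6, 222.5] [ 0.6343 -0.142   0.0838] [ 0.633  -0.142   0.0894]
slim_pack 0.96 [607.7, 114.7] [0.5958 0.1656 0.0633] [0.5956 0.1644 0.0636]
```

View pics/w1.png

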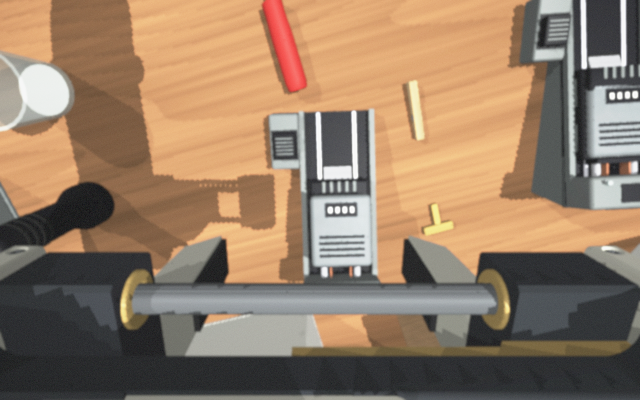

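```bash
python3 - <<'E'
from h import *
z=np.load("w1.npz"); P=z["P"]; p=np.array([.63346,-.14038,-.23938])
c,s=np.cos(p[2]),np.sin(p[2]); dx=P[...,0]-p[0]; dy=P[...,1]-p[1]
X=c*dx+s*dy; Y=-s*dx+c*dy; Z=P[...,2]
m=(abs(X+.078)<.03)&(abs(Y+.063)<.03)
k=m&(Z>.0355)&(Z<.044)&(Y<-.047)
v,u=np.where(k); print("key px",u.min(),u.max(),v.min(),v.max(),k.sum(),"dock",X[k].min(),X[k].max(),X[k].mean(),Y[k].min(),Y[k].max(),Y[k].mean(),Z[k].mean())
h=m&(Z>.026)&(Z<.033)&(Y<-.047); print("hous",X[h].min(),X[h].max(),Y[h].min(),Y[h].max(),np.median(Z[h]))
t=(X<-.06)&(X>-.11)&(abs(Y)<.03); A=np.c_[X[t],Y[t],np.ones(t.sum())]; co=np.linalg.lstsq(A,Z[t],rcond=None)[0]; print("tray plane",co, "at -.078:",co[0]*-.078+co[2], "exp",.01+.037*T)
# lip edge, lateral edges
for x0 in (-.1,-.07,-.04,0,.03):
    b=(abs(X-x0)<.003)&(abs(Y)<.06)&(Z>.015+ (x0+.115)*T); print(x0,"Y range",Y[b].min().round(4),Y[b].max().round(4))
b=(abs(Y)<.03)&(X>-.14)&(X<-.09)&(Z>.006); print("lip X",np.percentile(X[b],[0,1]))
# pack nose front
b=(abs(Y)<.03)&(X>-.06)&(X<0)
for x0 in np.arange(-.06,0,.003):
    bb=b&(abs(X-x0)<.0015); 
    if bb.any(): print(round(x0,3),np.median(Z[bb]).round(4),end=" | ")
im=z["im"]; cv2.imwrite("pics/w1c.png",cv2.resize(im[95:290,240:400],None,fx=3,fy=3))
E
```

```text
key px 273 295 133 158 545 dock -0.09370453234924321 -0.06369814780119952 -0.07927634821002455 -0.07628449923630987 -0.05026230233505723 -0.06313175574920872 0.038597841999566666
hous -0.10794778818863283 -0.048969774815926806 -0.08130083620130989 -0.04703768861618739 0.0297983282087734
tray plane [0.13493919 0.02304602 0.36469041] at -.078: 0.3541651574097615 exp 0.019225136105197688
-0.1 Y range -0.0593 0.0442
-0.07 Y range -0.0599 0.045
-0.04 Y range -0.0445 0.0445
0 Y range -0.0445 0.0451
0.03 Y range -0.0452 0.0459
lip X [-0.1162534  -0.11568964]
-0.06 0.3128 | -0.057 0.3071 | -0.054 0.3099 | -0.051 0.328 | -0.048 0.2935 | -0.045 0.0292 | -0.042 0.0305 | -0.039 0.0439 | -0.036 0.0539 | -0.033 0.0552 | -0.03 0.0561 | -0.027 0.0797 | -0.024 0.083 | -0.021 0.0852 | -0.018 0.0859 | -0.015 0.0868 | -0.012 0.0877 | -0.009 0.0883 | -0.006 0.0887 | -0.003 0.0894 |
```

View pics/w1c.png

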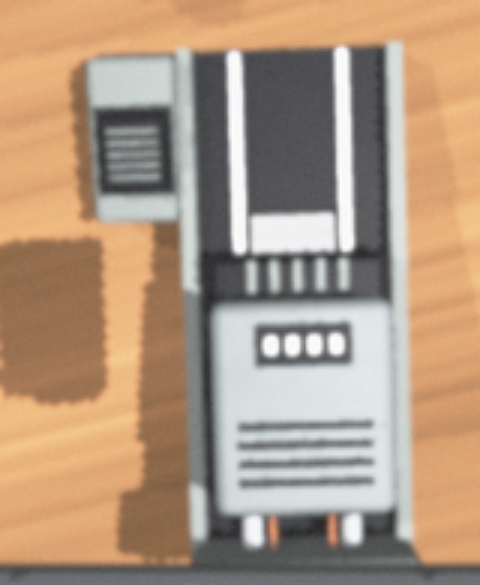

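```bash
cat > mv.py <<'E'
import sys
from h import *
p=np.array([.6330,-.1402,-.2394])
def rel(x,y,tipz):
    s=sensors.observe(); Rm=R.from_rotvec(s["ee_rot"])
    t=d2w(p,[x,y,tipz+.014]); sh=Rm.inv().apply(t-s["position"])*100
    c,sn=np.cos(p[2]),np.sin(p[2]); D=np.array([[-c,-sn,0],[-sn,c,0],[0,0,-1.]])
    D=np.array([[-c,-sn,0],[-sn,c,0],[0,0,-1]]); 
    w=np.degrees((Rm.inv()*R.from_matrix(D)).as_rotvec())
    print("shift cm",sh.round(2),"turn",w.round(2),"pos",s["position"].round(4),"force",s["force"].round(2),"width",round(s["width"],3),"clk",s["clock"])
    c2=np.array(s["position"])-[p[0],p[1],0]; print("dock xy",c*c2[0]+sn*c2[1],-sn*c2[0]+c*c2[1],"tip z",s["position"][2]-.014)
rel(*map(float,sys.argv[1:4]))
E
python3 -m handwheel '[{"tx":0,"ty":0,"tz":0,"wx":0,"wy":0,"wz":0,"claw":0.48},{"tx":0,"ty":0,"tz":0,"wx":0,"wy":0,"wz":0,"claw":0.48}]'; python3 mv.py -.078 -.0315 .12
```

```text
clock: 2.95
position: [0.57, -0.1426, 0.3009]
ee_rot: [0.401, 3.116, 0.001]
force: [0.3, 1.0, 0.0]
width: 0.657
shift cm [ 1.71 -1.46 16.69] turn [ 0.06  0.01 -0.94] pos [ 0.57   -0.1426  0.3009] force [0.27 0.97 0.  ] width 0.657 clk 2.95
dock xy -0.06066358274253178 -0.017299691477933588 tip z 0.28692389601658375
```

```bash
python3 - <<'E'
from h import *
s=sensors.observe(); im,d=vision.get_image("wrist")
P=cloud("wrist",d,s); P[d==0]=np.nan
p,f=fit(P,[.625,-.14,-.2]); print(p,f,"key",d2w(p,[-.078,-.063,.039]),s["dq"].round(3))
im,d=vision.get_image("scene");P=cloud("scene",d); P[d==0]=np.nan
p,f=fit(P,[.625,-.14,-.2]); print(p,f,"key",d2w(p,[-.078,-.063,.039]))
E
```

```text
[ 0.63385687 -0.14034123 -0.23585526] 0.0014523315357784687 key [ 0.54329481 -0.18337045  0.039     ] [ 0.001  0.001  0.005 -0.003  0.    -0.001  0.002]
[ 0.63421484 -0.14236538 -0.23758108] 0.0033288544687927538 key [ 0.54357865 -0.18523824  0.039     ]
```

```bash
python3 -m handwheel '[{"tx":0.6,"ty":-0.5,"tz":2,"wx":0,"wy":0,"wz":-0.3,"claw":0.48},{"tx":1.2,"ty":-1,"tz":5,"wx":0,"wy":0,"wz":-0.6,"claw":0.48},{"tx":1.7,"ty":-1.5,"tz":8,"wx":0,"wy":0,"wz":-0.9,"claw":0.48},{"tx":1.7,"ty":-1.5,"tz":11,"wx":0,"wy":0,"wz":-0.9,"claw":0.48},{"tx":1.7,"ty":-1.5,"tz":14,"wx":0,"wy":0,"wz":-0.9,"claw":0.48},{"tx":1.7,"ty":-1.5,"tz":17,"wx":0,"wy":0,"wz":-0.9,"claw":0.48},{"tx":1.7,"ty":-1.5,"tz":19,"wx":0,"wy":0,"wz":-0.9,"claw":0.48},{"tx":1.7,"ty":-1.5,"tz":20.5,"wx":0,"wy":0,"wz":-0.9,"claw":0.48},{"tx":1.7,"ty":-1.5,"tz":21.5,"wx":0,"wy":0,"wz":-0.9,"claw":0.48},{"tx":1.7,"ty":-1.5,"tz":22.2,"wx":0,"wy":0,"wz":-0.9,"claw":0.48},{"tx":1.7,"ty":-1.5,"tz":22.2,"wx":0,"wy":0,"wz":-0.9,"claw":0.48},{"tx":1.7,"ty":-1.5,"tz":22.2,"wx":0,"wy":0,"wz":-0.9,"claw":0.48}]'; python3 mv.py -.078 -.0315 .0315; python3 - <<'E'
from h import *
a,_=vision.get_image("wrist"); cv2.imwrite("pics/w2.png",a)
a,_=vision.get_image("scene"); cv2.imwrite("pics/s2.png",cv2.resize(a[150:320,250:470],None,fx=3.5,fy=3.5))
E
```

```text
clock: 4.05
position: [0.5502, -0.1543, 0.0792]
ee_rot: [0.379, 3.118, 0.0]
force: [0.3, -0.4, 0.2]
width: 0.481
shift cm [0.09 0.18 3.37] turn [ 0.01  0.04 -0.15] pos [ 0.5502 -0.1543  0.0792] force [ 0.3  -0.41  0.24] width 0.481 clk 4.05
dock xy -0.07713104675462419 -0.03332734978126559 tip z 0.06523749269238012
```

View pics/w2.png

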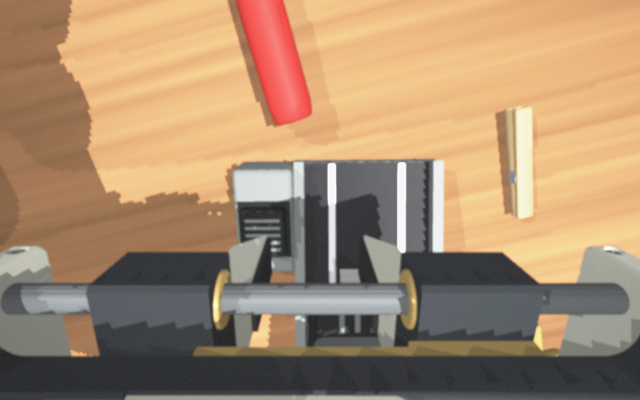

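View pics/s2.png

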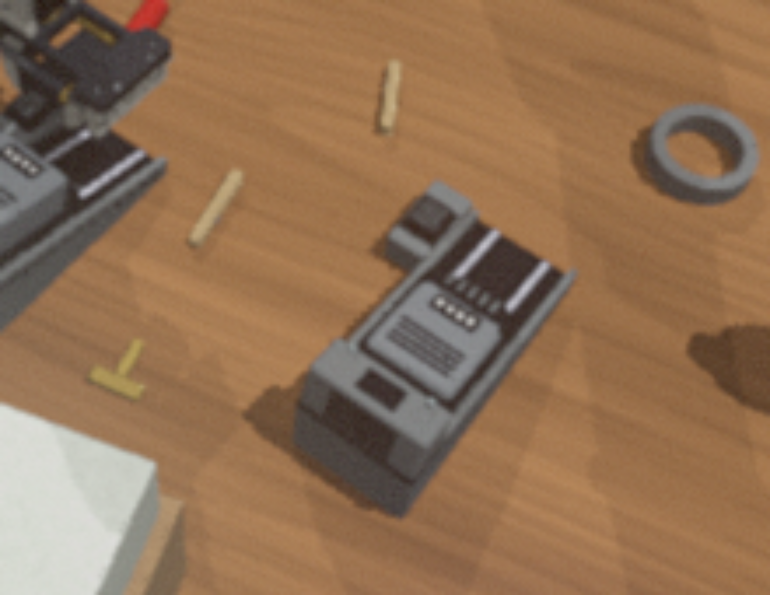

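```bash
python3 -m handwheel '[{"tx":0.1,"ty":0.1,"tz":0.8,"wx":0,"wy":0,"wz":0,"claw":0.48},{"tx":0.1,"ty":0.1,"tz":1.6,"wx":0,"wy":0,"wz":0,"claw":0.48},{"tx":0.1,"ty":0.1,"tz":2.2,"wx":0,"wy":0,"wz":0,"claw":0.48},{"tx":0.1,"ty":0.1,"tz":2.4,"wx":0,"wy":0,"wz":0,"claw":0.48},{"tx":0.1,"ty":0.1,"tz":2.4,"wx":0,"wy":0,"wz":0,"claw":0.48}]'; python3 mv.py -.078 -.0315 .0315; python3 - <<'E'
from h import *
a,_=vision.get_image("wrist"); cv2.imwrite("pics/w3.png",a)
a,_=vision.get_image("scene"); cv2.imwrite("pics/s3.png",cv2.resize(a[150:260,190:330],None,fx=5,fy=5))
E
```

```text
clock: 4.57
position: [0.5485, -0.1529, 0.0538]
ee_rot: [-0.379, -3.117, -0.0]
force: [0.6, 0.5, -0.3]
width: 0.477
shift cm [-0.11  0.09  0.83] turn [-0.   -0.09 -0.16] pos [ 0.5485 -0.1529  0.0538] force [ 0.62  0.47 -0.25] width 0.477 clk 4.5667
dock xy -0.07908789552640046 -0.032426710253954355 tip z 0.039820094773452275
```

View pics/w3.png

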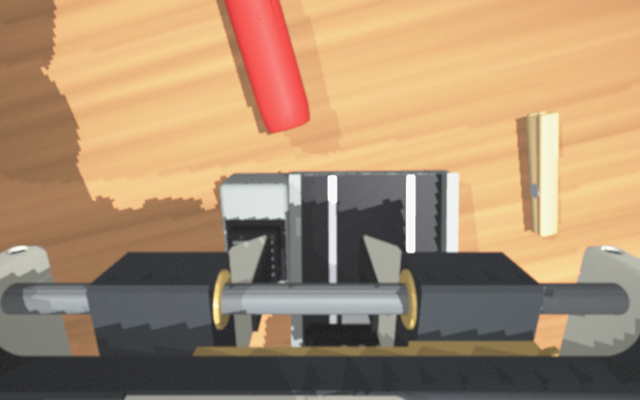

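View pics/s3.png

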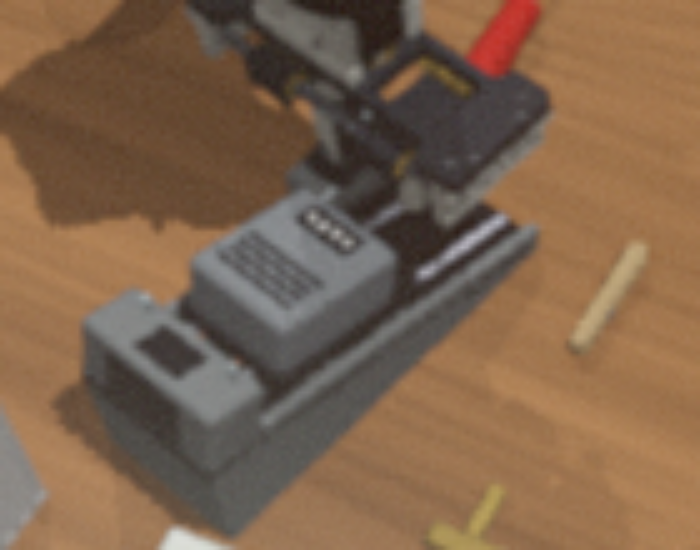

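```bash
python3 -m handwheel '[{"tx":0,"ty":0,"tz":0.3,"wx":0,"wy":0,"wz":0,"claw":0.48},{"tx":0,"ty":0,"tz":0.6,"wx":0,"wy":0,"wz":0,"claw":0.48},{"tx":0,"ty":0,"tz":0.85,"wx":0,"wy":0,"wz":0,"claw":0.48},{"tx":0,"ty":0,"tz":0.85,"wx":0,"wy":0,"wz":0,"claw":0.48},{"tx":0,"ty":0,"tz":0.85,"wx":0,"wy":0,"wz":0,"claw":0.48},{"tx":0,"ty":0,"tz":0.85,"wx":0,"wy":0,"wz":0,"claw":0.48},{"tx":0,"ty":0,"tz":0.85,"wx":0,"wy":0,"wz":0,"claw":0.48},{"tx":0,"ty":0,"tz":0.85,"wx":0,"wy":0,"wz":0,"claw":0.48}]'; python3 mv.py -.078 -.0315 .0315; python3 - <<'E'
from h import *
a,_=vision.get_image("wrist"); cv2.imwrite("pics/w4.png",a)
a,_=vision.get_image("scene"); cv2.imwrite("pics/s4.png",cv2.resize(a[150:260,190:330],None,fx=5,fy=5))
E
```

```text
clock: 5.33
position: [0.5495, -0.1533, 0.0464]
ee_rot: [0.379, 3.118, -0.0]
force: [2.1, -0.4, 2.7]
width: 0.475
shift cm [-0.    0.1   0.09] turn [-0.01  0.05 -0.16] pos [ 0.5495 -0.1533  0.0464] force [ 2.13 -0.41  2.7 ] width 0.475 clk 5.3333
dock xy -0.07803935459898761 -0.03254904140018005 tip z 0.03239437585639124
```

View pics/s4.png

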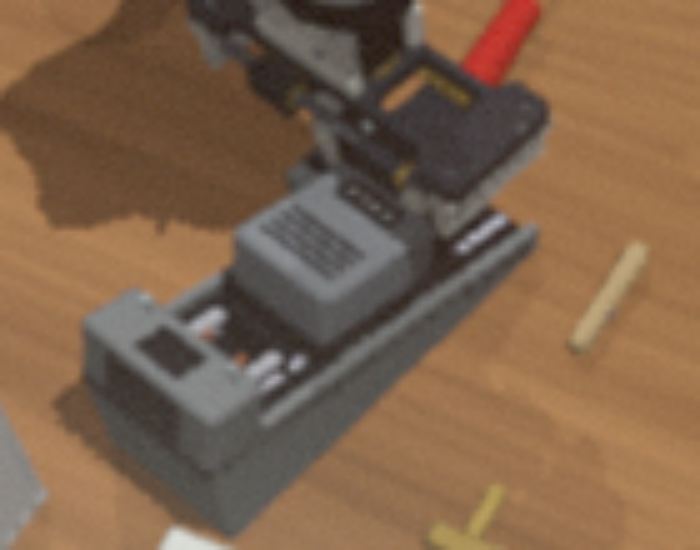

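View pics/w4.png

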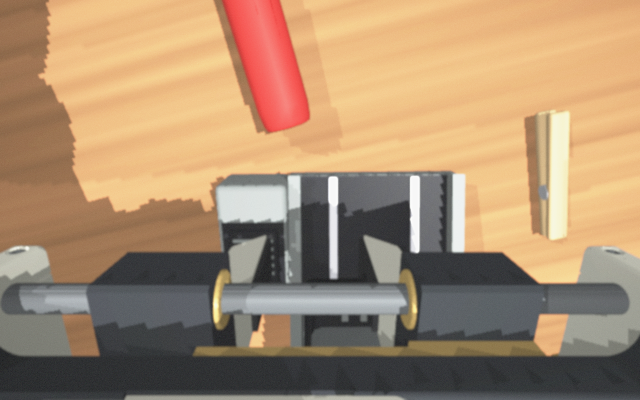

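```bash
python3 -m handwheel '[{"tx":0,"ty":0,"tz":0.05,"wx":0,"wy":0,"wz":0,"claw":0.48},{"tx":0,"ty":0,"tz":0.05,"wx":0,"wy":0,"wz":0,"claw":0.48},{"tx":0,"ty":0,"tz":0.05,"wx":0,"wy":0,"wz":0,"claw":0.48},{"tx":0,"ty":0,"tz":0.05,"wx":0,"wy":0,"wz":0,"claw":0.48},{"tx":0,"ty":0,"tz":0.05,"wx":0,"wy":0,"wz":0,"claw":0.48},{"tx":0,"ty":0,"tz":0.05,"wx":0,"wy":0,"wz":0,"claw":0.48}]'; cat > chk.py <<'E'
from h import *
p=np.array([.6340,-.1415,-.2375])
for cam in ["scene","top"]:
    a,d=vision.get_image(cam); P=cloud(cam,d)
    for r in nets.cut_out("tall_pack",cam)[:1]:
        q=P[r["region"]&(d>0)]
        c,s=np.cos(p[2]),np.sin(p[2]); dx=q[:,0]-p[0]; dy=q[:,1]-p[1]; x=c*dx+s*dy; y=-s*dx+c*dy
        zt=.01+(x+.115)*T; off=(q[:,2]-zt)*.97; m=(off>.043)&(off<.056)
        A=np.c_[x[m],y[m],np.ones(m.sum())]
        for _ in range(3):
            co=np.linalg.lstsq(A,q[m][:,2],rcond=None)[0]
        print(cam,r["score"],"n",m.sum(),"slope deg",np.degrees(np.arctan(co[:2])),"off med",np.median(off[m]),"x",np.percentile(x[m],[1,99]),"y",np.percentile(y[m],[1,99]), "yaw", np.degrees(p[2]))
        if m.sum()>20: print(cv2.minAreaRect((np.c_[x[m],y[m]]*1000).astype(np.float32)))
    print("slim", [(round(r["score"],2),np.median(P[r["region"]&(d>0)],0).round(3)) for r in nets.cut_out("slim_pack",cam)[:1]])
s=sensors.observe(); print(s["position"],s["force"],s["clock"])
E
python3 chk.py;  python3 chk.py
```

```text
clock: 5.93
position: [0.5495, -0.1533, 0.0462]
ee_rot: [0.38, 3.118, -0.0]
force: [0.1, -0.9, 7.6]
width: 0.481
scene 0.6 n 642 slope deg [13.1050451  -1.02846481] off med 0.04963250167303063 x [-0.05341143  0.02247936] y [-0.03115072  0.03470854] yaw -13.60774763435705
((-15.88677978515625, 1.69854736328125), (67.69636535644531, 79.64392852783203), 89.80360412597656)
slim [(0.75, array([0.607, 0.183, 0.066]))]
slim [(0.76, array([0.6  , 0.177, 0.064]))]
[ 0.5494601  -0.15329456  0.04622219] [ 0.55389895 -0.74206194  7.98971943] 6.2333
scene 0.61 n 631 slope deg [13.06029861 -1.15717574] off med 0.049728956520924406 x [-0.05261886  0.02224269] y [-0.02968311  0.03503434] yaw -13.60774763435705
((-15.968120574951172, 2.117156982421875), (67.55477142333984, 78.54031372070312), 89.03424835205078)
slim [(0.81, array([0.606, 0.182, 0.065]))]
top 0.65 n 785 slope deg [13.50124024  0.50474236] off med 0.05127905559617389 x [-0.15499818 -0.06032147] y [0.26683115 0.34056477] yaw -13.60774763435705
((-106.85922241210938, 303.3122253417969), (98.44556427001953, 76.1802978515625), 1.4554916620254517)
slim [(0.81, array([0.598, 0.178, 0.064]))]
[ 0.54946065 -0.15330928  0.04621433] [-0.11104569 -0.83473199  7.5634648 ] 6.5333
```

```bash
python3 -c "
from cell import arm,sensors
print(sensors.observe()['force']); print(arm.sign_off())"
```

```text
[-0.11104569 -0.83473199  7.5634648 ]
the job is handed in; nothing more can be done
None
```

I pressed the tall pack's release key with one finger. The pack popped off its contacts and stopped against the other finger, already in its way over the middle of the tray. I handed the job in at about 6.5 s with the arm still holding that pose.

**Last checks:**
- **Key:** about 7.6 N upward at the wrist, and the fingertip is at about 32 mm, so the key is down on its stop.
- **Pack:** it slopes 13.1° in the scene camera, against the tray's 14°. Its top is 50 mm off the tray and its edges are square to the tray. It lies about 30 mm down from where it was latched, wholly on the tray. It did not move between two looks 0.3 s apart.
- **Slim pack:** within about 2 mm of where it was in the top camera, so still latched. I did not re-measure the other objects; the arm did not come near them.

**Disagreement:** in the top camera the network labelled the slim pack as the tall one (the arm hides the tall pack there). I ignored that reading. The tall pack's final position therefore rests on the scene camera, and it agrees with where the finger would stop it.

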